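# Pack the test blocks in the slide-lid case and lock it

### The job

Pack the wooden test blocks for transport: slide the black lock of the sample case right back, slide the lid fully open over its ridge, take out the white-faced offcut left inside and lay it on the bench clear of the case, and lay every brown wooden test block that is lying on the bench inside the case. Then push the lid fully home over the ridge again and slide the lock in to its end stop. Leave the tape measure, the push stick and the black wheel where they are.

Things in the scene. Friction and masses are not known exactly. Their poses are not given: they have to be found in the camera images.
- case: wooden sample case fixed to the bench, 108 x 244 x 53 mm (x, y, z). Origin: centre of its underside; z up. Its -x side (front, roughly toward the robot) is the open end where the lid slides out: a low wall with a sprung ridge, top at z = 41.5 mm. Other walls reach 53 mm. A lock shelf sticks out 66 mm from the left (+y) side, 50 mm wide in x, centred at x = 0, guides up to z = 50 mm
- case_in (a point): centre of the case's inner floor, 6 mm above the bench; axes as the case. The inside is one open space 92 mm (x) x 228 mm (y), 36 mm from floor to lid; lips reach 1 mm over its sides. Four blocks fit flat side by side, long side along x, e.g. centred at x = 0, y = +-27 and +-80 mm, with finger room between them. Blocks stacked on each other stop the lid
- lid_grip (a point): top centre of the lid's handle, a dark wooden bar across the lid: 14 mm thick along the case's x (pinch it that way), 70 mm along y, 24 mm tall. This point is 72 mm above the bench; the lid's top face is at 48 mm, the lips beside it at 53 mm. It moves with the lid and lies 20 mm to -x of the case's origin when the lid is home
- lid (a joint): lid travel in m along the case's -x: 0 = fully home (as at the start), 0.100 = fully open; hard stops, it cannot come off. Between about 1 and 12 mm of travel a bead under its front end must be forced over the sprung ridge, either way, with about 10 N; elsewhere the 6 mm lid slides with about 2 N and stays where it is left
- lock_grip (a point): top centre of the lock's grip, a black fin: 12 mm thick along the case's y (pinch it that way), 30 mm along x, 26 mm tall. This point is 74 mm above the bench. It lies 140 mm to +y of the case's origin when locked
- lock (a joint): lock travel in m along the case's +y: 0 = in at its end stop, locked; 0.028 = pulled back to the other end stop. Slides with about 2 N, stays where left. Locked, its 16 mm wide steel tongue stands in a 22 mm notch in the lid's left edge and holds the lid; it can go in only while the lid is home within 3 mm. Starts 0 to 6 mm from the locked stop
- offcut: small chipboard offcut with white faces, 45 x 62 x 18 mm (x, y, z), about 0.05 kg, starting flat on the case's floor with its 62 mm side within 0.15 rad of the case's x, hidden by the lid. Origin: centre of its underside, z up. Grasp across the 45 mm. The bench is mostly free round x = 0.60, y = -0.20
- push_stick: bystander: plywood push stick, 42 x 232 x 12 mm, lying flat; origin at the centre of its underside
- tape_measure: bystander: yellow tape measure, 36 x 75 x 60 mm, standing; origin at the centre of its underside
- feed_wheel: bystander: black rubber wheel, 45 mm across, 24 mm high, lying flat; origin at the centre of its underside. Near it a fixed toggle clamp (x 0.44 to 0.57, y -0.15 to -0.10, up to 140 mm high at its upright red grip); beyond the case a fixed beam (x over 0.72, y over 0.14, z 170 to 210 mm)
- block_0: plain brown wooden test block, 30 x 70 x 22 mm (x, y, z), about 0.08 kg, lying flat on the bench. Origin: centre of its underside; its long side is its y axis, z up. Grasp across the 30 mm. Two to four of the four blocks are present in a run
- block_1: plain brown wooden test block, 30 x 70 x 22 mm (x, y, z), about 0.08 kg, lying flat on the bench. Origin: centre of its underside; its long side is its y axis, z up. Grasp across the 30 mm. Two to four of the four blocks are present in a run
- block_2: plain brown wooden test block, 30 x 70 x 22 mm (x, y, z), about 0.08 kg, lying flat on the bench. Origin: centre of its underside; its long side is its y axis, z up. Grasp across the 30 mm. Two to four of the four blocks are present in a run
- block_3: plain brown wooden test block, 30 x 70 x 22 mm (x, y, z), about 0.08 kg, lying flat on the bench. Origin: centre of its underside; its long side is its y axis, z up. Grasp across the 30 mm. Two to four of the four blocks are present in a run
Mind the look-alikes: they are no part of the job. Leave any yellow look-alike of the block_1 alone. What is shaped like the block_3 but pink is not meant.

How it is judged:
On the way, in this order (a step that is already met when the one before it is completed fails the run):
1. the lock is pulled back to its end stop (value of joint lock above 0.024 m), for 0.2 s.
2. the lid is fully open (value of joint lid above 0.088 m), for 0.2 s.
3. every test block is inside the case and the offcut is out on the bench (x of block_0 in the frame of case between -0.038 and 0.038 m and y of block_0 in the frame of case between -0.105 and 0.105 m and z of block_0 in the frame of case between -0.002 and 0.04 m and x of block_1 in the frame of case between -0.038 and 0.038 m and y of block_1 in the frame of case between -0.105 and 0.105 m and z of block_1 in the frame of case between -0.002 and 0.04 m and x of block_2 in the frame of case between -0.038 and 0.038 m and y of block_2 in the frame of case between -0.105 and 0.105 m and z of block_2 in the frame of case between -0.002 and 0.04 m and x of block_3 in the frame of case between -0.038 and 0.038 m and y of block_3 in the frame of case between -0.105 and 0.105 m and z of block_3 in the frame of case between -0.002 and 0.04 m and height (world z) of offcut below 0.03 m and (x of offcut in the frame of case above 0.08 m or x of offcut in the frame of case below -0.08 m or y of offcut in the frame of case below -0.147 m or y of offcut in the frame of case above 0.21 m)), for 0.2 s.
4. the lid is home, past the ridge (value of joint lid below 0.003 m), for 0.2 s.
5. the lock is in at its end stop (value of joint lock below 0.003 m), for 0.2 s.
At the end, for the whole second after the job is handed in: Every test block that is present lies at rest inside the case, the offcut lies on the bench outside it (2.5 cm or more beyond its walls at its middle), the lid is home (within 3 mm) and the lock is in at its end stop (within 3 mm) (all of step 3 and value of joint each of lid, lock below 0.003 m and linear speed of each of block_0, block_1, block_2, block_3, offcut below 0.02 m/s); the robot touches nothing.
It fails at once if the push stick is moved more than 5 cm (distance of push_stick from where it was at the start of the episode above 0.05 m).
It fails at once if the tape measure is moved more than 5 cm (distance of tape_measure from where it was at the start of the episode above 0.05 m).
It fails at once if the black wheel is moved more than 5 cm (distance of feed_wheel from where it was at the start of the episode above 0.05 m).
Of block_0, block_1, block_2, block_3 only 2 to 4 are there at a start; the rules pass over those that are not, and their reading is None.
At some moment in a run one of block_0, block_1, block_2, block_3 may be knocked a few centimetres aside while the robot is not near it.
Once in a run the grip may slacken for a moment while it holds something.
It also fails if it takes over 210 s, if anything falls off the work surface, if the arm or the gripper's body presses on something with over 40 N, if the wrist force passes 120 N, or if a joint passes its speed limit or range.

### The arm

A 6-joint arm with a two-finger parallel gripper is mounted at the origin on a cart in front of the work surface, level with it; the furniture and walls round the work are solid. World frame = base frame: x ahead of the robot, y to its left, z up, the work surface at z = 0. Lengths are in m, angles in rad, forces in N, time in s.
With the tool pointing down it reaches from about 0.35 to 0.975 m from the base axis. Payload 7.1 kg.
Tool frame: the origin (TCP) lies midway between the tips of the shut fingers; the grasp point (between the pads) lies 19 mm behind it; z points along the fingers, y is the line along which they close (so a half turn about z gives the same grasp; the last joint's range is limited). The gripper opens to 88 mm and grips with 3 to 60 N. Pads are 20 mm wide; open, the fingers measure 115 mm over their backs; the gripper's body (75 mm by 178 mm) begins 61 mm behind the grasp point.
Start: joints at [-1.363, 0.423, 1.63, -0, 1.089, -0.019], TCP at [0.141, -0.609, 0.223] pointing down, gripper open.
Joint ranges: [-3, 3], [-0.9, 2.11], [0.09, 2.58], [-1.31, 4.45], [0.11, 2.69], [-2.54, 2.54]. Speed limits (rad/s): [2.39, 2.39, 3.01, 3.14, 3.14, 3.14].

### API

Orientations are given as a unit quaternion [w, x, y, z].
In Python, from cell import manip gives the robot as it stands. The module is installed in compiled form; this text tells all that it offers.
- The arm moves only by the tool carry_out, never from a script. Its argument "commands" is a list of rows, each a list of 3 entries, a list of its own where there are three numbers: the shift along the tool's x, y, z in units of 60 mm (1.0 is 60 mm), then the turn, a rotation vector about the tool's x, y, z in rad, then the opening, from 0 (shut) to 1 (fully open). In form: [[[tx, ty, tz], [ax, ay, az], gripper], ...]. A call has 1 to 12 rows; each row shifts and turns the commanded pose from where the row before left it, along the tool's axes as they then stand; what a row does not reach is not made up. A row lasts 1/8 s, in which the tool goes at most 62.5 mm and 10.7 degrees, less where a joint would pass 70% of its speed; a pose out of reach is approached as far as the arm can. A call is refused whole if a number of a shift passes 1 or a number of a turn 0.188, either way. A call with a gripper value outside its range is refused whole. The fingers move at their own pace and stop on an object; "grip_force" is the grip in N (left out, the last holds). Time passes only in rows, so rows that do not move let the fingers close. It gives the time, the measured TCP pose, the force, the opening and the grip force at its end, in the units of the state.
- manip.sense(): the state, without advancing time (a new reading comes with each control period).
- manip.get_image(name): name is "side" or "top"; returns a dict with "image" (420x560x3 uint8, red, green, blue), "z_map" (420x560 float32, m along the optical axis (not along the pixel's ray), 0 where there is no reading), "fx", "fy", "cx", "cy" (pixels), "T" (4x4, takes a point from camera to world coordinates). Camera axes: x right, y up, looking along -z (the intrinsics and any distortion apply to the point x, -y, -z); pixel columns grow to the right and rows downward; lengths in m; the calibration is good to about 2 mm. A picture is of the moment at which its call begins.
- manip.close_job(): hands the job in; it is judged then, once.
The state is a dict: "t": time; "q": joint angles; "joint_vel": joint speeds; "joint_torque": joint torques, N m; "eef_pos": TCP position; "tcp_rot": TCP orientation; "wrist_force": force on the tool from outside, world axes, zero at the start; "moment": the same for the moment, N m; "finger_gap": finger opening in m; "finger_force": force on a finger pad.
Only numpy, scipy, OpenCV 4.12 (cv2) and the standard library are available. Lean on these libraries where they do the work, as an engineer would, in place of code of your own. Each camera call takes 0.05 s, during which the arm holds its last target. There are 200 camera calls.

## Working session

There is one attempt and no reset: what is moved stays moved. The work goes in short steps, Python scripts to look and compute and a tool call to move; the robot and the scene stay as the last step left them, time stands still between calls to the robot, and variables do not carry over. Pictures are saved under pics/ and viewed, at most 14 in all, crops included, and the job is handed in when it is done.

Besides the shell and the picture viewer there is one more tool, called after "Request:" by a JSON object that holds its "fn" and its "kwargs", one argument or row to a line. carry_out: Moves the arm, as the interface text tells. Its arguments: {"type":"object","properties":{"commands":{"type":"array","items":{"type":"array"}},"grip_force":{"type":"number"}},"required":["commands"]}

```bash
mkdir -p pics; cat > h.py <<'E'
from cell import manip
import numpy as np, cv2
from scipy.spatial.transform import Rotation as R
def grab(name,tag):
    d=manip.get_image(name); np.savez(f'pics/{tag}.npz',**d)
    cv2.imwrite(f'pics/{tag}.png',d['image'][:,:,::-1]); return d
def pts(d):
    z=d['z_map']; v,u=np.mgrid[0:z.shape[0],0:z.shape[1]]
    P=np.stack([(u-d['cx'])/d['fx']*z,-(v-d['cy'])/d['fy']*z,-z],-1)
    T=d['T']; W=P@T[:3,:3].T+T[:3,3]; W[z==0]=np.nan; return W
def crop(tag,u0,v0,u1,v1,out,s=3):
    im=cv2.imread(f'pics/{tag}.png')[v0:v1,u0:u1]
    cv2.imwrite(f'pics/{out}.png',cv2.resize(im,None,fx=s,fy=s,interpolation=cv2.INTER_CUBIC))
E
python3 - <<'E'
from h import *
for n in('top','side'):
    d=grab(n,n+'0'); print(n,d['fx'],d['cx'],d['cy'],d.keys(),np.round(d['T'],3))
s=manip.sense(); print(s)
E
```

```text
top 429.1263779629206 280.39790541948287 214.86831620363753 dict_keys(['image', 'z_map', 'fx', 'fy', 'cx', 'cy', 'T']) [[ 0.006  0.994 -0.106  0.436]
 [-1.     0.005 -0.011 -0.1  ]
 [-0.011  0.106  0.994  1.05 ]
 [ 0.     0.     0.     1.   ]]
side 435.1012276069499 274.5276348347176 208.08396754145392 dict_keys(['image', 'z_map', 'fx', 'fy', 'cx', 'cy', 'T']) [[-0.999 -0.003 -0.048  0.471]
 [-0.044 -0.351  0.935  1.072]
 [-0.019  0.936  0.35   0.532]
 [ 0.     0.     0.     1.   ]]
{'t': 0.1, 'q': array([-1.36300952e+00,  4.23771492e-01,  1.63059319e+00, -2.55035694e-06,
        1.08863678e+00, -1.90306774e-02]), 'joint_vel': array([ 0.00100076, -0.00020771, -0.00129433,  0.0006342 , -0.00071443,
       -0.00229643]), 'joint_torque': array([-4.48369801e-04, -5.45616853e+01, -2.74323964e+01,  6.45665545e-02,
        1.88181567e-02, -2.39264318e-05]), 'eef_pos': array([ 0.14044977, -0.60849507,  0.22198304]), 'tcp_rot': array([-7.01164699e-04,  9.93575805e-01,  1.13166357e-01, -6.75061816e-05]), 'wrist_force': array([0.20425352, 0.44558533, 0.01061504]), 'moment': array([ 0.03466381, -0.0468732 ,  0.01467674]), 'finger_force': 0.0, 'finger_gap': 0.08779079649427471}
```

View pics/top0.png

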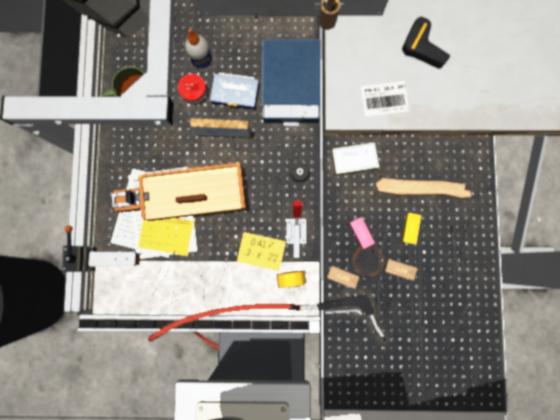

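View pics/side0.png

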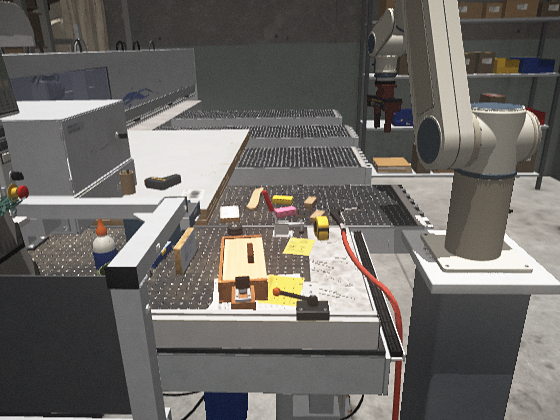

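```bash
python3 - <<'E'
from h import *
crop('top0',310,130,510,290,'c1',4); crop('top0',95,70,335,290,'c2',3)
d=dict(np.load('pics/top0.npz')); W=pts(d)
for p in [(343,277),(401,270),(368,262),(362,233),(412,229),(355,300),(220,125),(330,12),(192,198),(123,200),(145,181),(242,168),(145,218),(244,207),(290,280),(300,172),(297,209),(355,158),(240,385)]:
    print(p,np.round(W[p[1],p[0]],3))
E
```

```text
(343, 277) [ 0.399 -0.237  0.021]
(401, 270) [ 0.416 -0.374  0.023]
(368, 262) [ 0.434 -0.301  0.002]
(362, 233) [ 0.503 -0.283  0.023]
(412, 229) [ 0.514 -0.403  0.022]
(355, 300) [ 0.345 -0.266  0.018]
(220, 125) [0.751 0.054 0.074]
(330, 12) [ 0.968 -0.194  0.178]
(192, 198) [0.579 0.115 0.073]
(123, 200) [0.578 0.287 0.042]
(145, 181) [0.623 0.236 0.043]
(242, 168) [ 0.666  0.009 -0.002]
(145, 218) [0.534 0.23  0.048]
(244, 207) [ 0.562 -0.002  0.047]
(290, 280) [ 0.393 -0.111  0.06 ]
(300, 172) [ 0.655 -0.136  0.001]
(297, 209) [ 0.549 -0.125  0.12 ]
(355, 158) [ 0.688 -0.27   0.015]
(240, 385) [ 0.143  0.005 -0.   ]
```

View pics/c1.png

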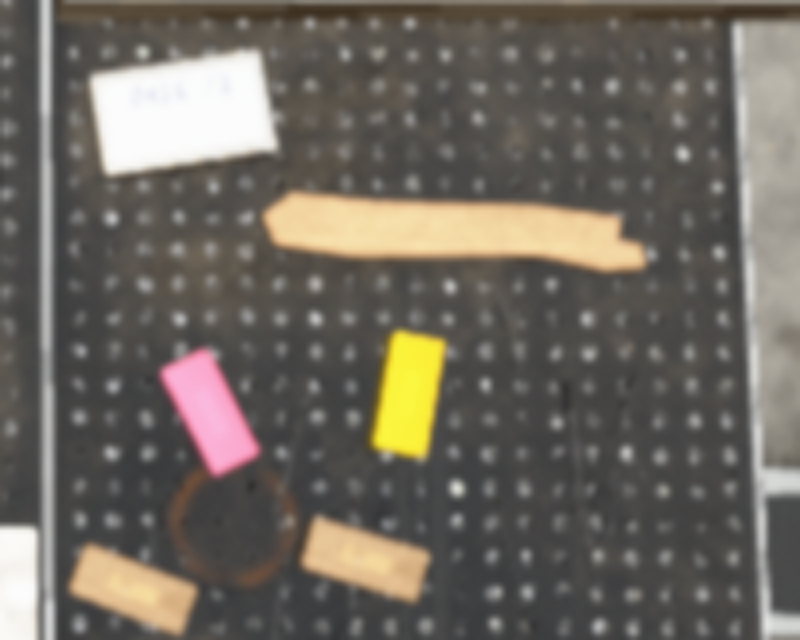

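View pics/c2.png

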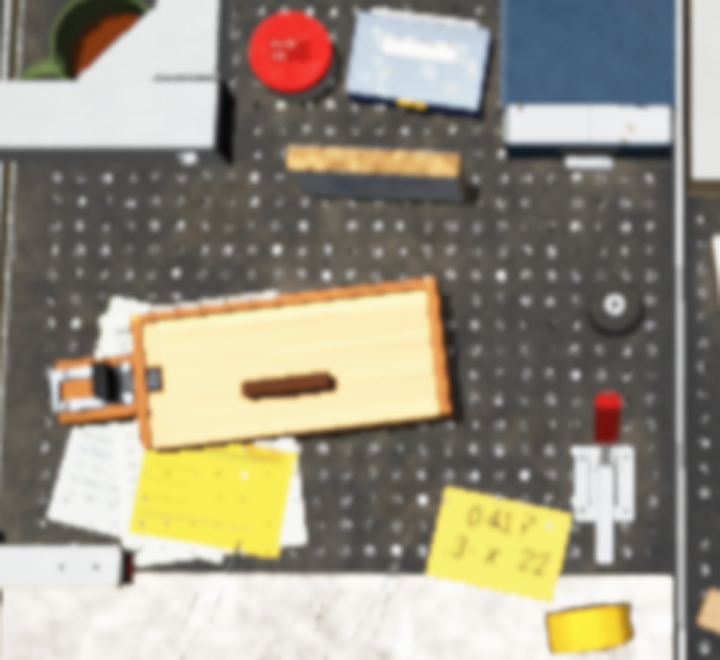

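```bash
cat >> h.py <<'E'
def rect(W,m,ztop):
    # largest component of the mask -> min-area rectangle in world xy (mm, deg)
    n,l,st,_=cv2.connectedComponentsWithStats(m.astype(np.uint8)); k=1+np.argmax(st[1:,4])
    p=W[l==k][:,:2].astype(np.float32)*1000
    c,s,a=cv2.minAreaRect(p); b=cv2.boxPoints((c,s,a)); e=[b[1]-b[0],b[2]-b[1]]
    L=max(e,key=np.linalg.norm); yaw=np.degrees(np.arctan2(-L[0],L[1]))  # long axis = y axis
    yaw=(yaw+90)%180-90
    return np.round(c,1),np.round(p.mean(0),1),np.round(sorted(s),1),round(float(yaw),1),len(p),round(float(np.nanmedian(W[l==k][:,2])),3)
def box(W,u0,v0,u1,v1):
    m=np.zeros(W.shape[:2],bool); m[v0:v1,u0:u1]=1; return m
def blocks(d,W):
    hsv=cv2.cvtColor(d['image'],cv2.COLOR_RGB2HSV); H,S,V=[hsv[...,i].astype(int) for i in range(3)]
    return (H>5)&(H<20)&(S>60)&(V>100)&(W[...,2]>.012)&(W[...,2]<.035)
E
python3 - <<'E'
from h import *
d=dict(np.load('pics/top0.npz')); W=pts(d); z=W[...,2]
print('handle',rect(W,(z>.064)&(z<.08)&box(W,165,185,220,210),0))
print('lock',rect(W,(z>.064)&(z<.08)&box(W,110,180,140,212),0))
print('case',rect(W,(z>.044)&(z<.08)&box(W,135,155,255,230),0))
print('shelf',rect(W,(z>.036)&(z<.08)&box(W,105,180,137,215),0))
m=blocks(d,W)
print(rect(W,m&box(W,320,260,365,295),0)); print(rect(W,m&box(W,380,255,425,285),0))
print('clamp',rect(W,(z>.03)&(z<.2)&box(W,280,195,315,260),0))
n,l,st,c=cv2.connectedComponentsWithStats(m.astype(np.uint8)); print([(tuple(np.round(c[i])),int(st[i,4])) for i in range(1,n) if st[i,4]>30])
E
```

```text
handle (array([580.7, 120.8]), array([580.4, 119.8], dtype=float32), array([14.3, 70.5]), 7.2, 189, 0.071)
lock (array([582.6, 263.8]), array([582.9, 262.9], dtype=float32), array([13.3, 30.4]), -81.1, 80, 0.073)
case (array([599.8, 129.9]), array([600.1, 124.7], dtype=float32), array([108.9, 257.2]), 7.1, 4655, 0.048)
shelf (array([580.6, 281.7]), array([579.3, 280.2], dtype=float32), array([50.2, 59.3]), 6.9, 498, 0.046)
(array([ 399.9, -237. ]), array([ 400.3, -236.2], dtype=float32), array([29.9, 70.2]), -21.4, 350, 0.022)
(array([ 418.5, -373.9]), array([ 418.5, -373.3], dtype=float32), array([30. , 70.5]), -16.9, 368, 0.022)
clamp (array([ 506.9, -125.4]), array([ 516.7, -125.9], dtype=float32), array([ 23.6, 118.9]), -89.6, 401, 0.041)
[((np.float64(384.0), np.float64(182.0)), 53), ((np.float64(441.0), np.float64(184.0)), 54), ((np.float64(212.0), np.float64(212.0)), 55), ((np.float64(400.0), np.float64(269.0)), 368), ((np.float64(343.0), np.float64(276.0)), 350)]
```

Candidates: brown blocks at (343,277) and (401,270). Look-alikes are pink (362,233) and yellow (412,229); the push stick is at (425,187) and the board edge at (220,125). The crop shows that only the first two are brown blocks of 30x70. The case has a yaw of 7.1°, its handle at (192,198) and its lock at (128,198).

```bash
cat > go.py <<'E'
import sys
from h import *
# python3 go.py x y z phi : remaining shift in tool axes (units of 60 mm) and turn about tool z; 'case' frame: python3 go.py c x y z phi_rel
O=np.array([.6003,.1228]); PSI=.124
C=np.array([[np.cos(PSI),-np.sin(PSI)],[np.sin(PSI),np.cos(PSI)]])
def go(p,phi):
    s=manip.sense(); q=s['tcp_rot']; M=R.from_quat([q[1],q[2],q[3],q[0]]).as_matrix()
    ph=np.arctan2(M[1,0],M[0,0])
    print('phi',round(ph,3),'tilt',np.round(M[2,:2],3),'turn',round((ph-phi+np.pi)%(2*np.pi)-np.pi,3))
    d=np.array(p)-s['eef_pos']
    print('now-axes',np.round(d@M/.06,2)); T=np.array([[np.cos(phi),np.sin(phi),0],[np.sin(phi),-np.cos(phi),0],[0,0,-1]]).T
    print('after-turn axes',np.round(d@T/.06,2)); print('pos',np.round(s['eef_pos'],4),'case',np.round(C.T@(s['eef_pos'][:2]-O),4),'F',np.round(s['wrist_force'],1),'gap',round(s['finger_gap'],4),'ff',round(s['finger_force'],1),'t',s['t'])
if __name__=='__main__':
    a=sys.argv[1:]
    if a[0]=='c':
        x,y,z,ph=map(float,a[1:]); go([*(O+C@[x,y]),z],PSI+ph)
    else:
        x,y,z,ph=map(float,a); go([x,y,z],ph)
E
python3 go.py c 0 .1415 .12 0
```

```text
phi 0.227 tilt [ 0.    -0.001] turn 0.103
now-axes [ 10.45 -12.5    1.72]
after-turn axes [  9.11 -13.51   1.7 ]
pos [ 0.1404 -0.6085  0.222 ] case [-0.5468 -0.6688] F [0.2 0.4 0. ] gap 0.0878 ff 0.0 t 0.1
```

Request:
{"fn": "carry_out", "kwargs": {
  "commands": [
    [[0, 0, 0], [0, 0, 0.103], 0.35],
    [[0.54, -0.8, 0], [0, 0, 0], 0.35],
    [[0.54, -0.8, 0], [0, 0, 0], 0.35],
    [[0.54, -0.8, 0], [0, 0, 0], 0.35],
    [[0.54, -0.8, 0], [0, 0, 0], 0.35],
    [[0.54, -0.8, 0], [0, 0, 0], 0.35],
    [[0.54, -0.8, 0], [0, 0, 0], 0.35],
    [[0.54, -0.8, 0], [0, 0, 0], 0.35],
    [[0.54, -0.8, 0], [0, 0, 0], 0.35],
    [[0.54, -0.8, 0], [0, 0, 0], 0.35],
    [[0.54, -0.8, 0], [0, 0, 0], 0.35],
    [[0, 0, 0], [0, 0, 0], 0.35]
  ],
  "grip_force": 30
}}

```text
t: 1.6
eef_pos: [0.4039, -0.0896, 0.2226]
tcp_rot: [-0.0, 0.998, 0.065, 0.0]
wrist_force: [-0.1, 0.0, 0.1]
finger_gap: 0.0305
finger_force: 0.0
```

```bash
python3 go.py c 0 .1415 .12 0
```

```text
phi 0.13 tilt [ 0. -0.] turn 0.006
now-axes [ 3.72 -5.44  1.71]
after-turn axes [ 3.69 -5.47  1.71]
pos [ 0.4039 -0.0896  0.2226] case [-0.2211 -0.1864] F [-0.1  0.   0.1] gap 0.0305 ff 0.0 t 1.6
```

Request:
{"fn": "carry_out", "kwargs": {
  "commands": [
    [[0.54, -0.78, 0], [0, 0, 0.006], 0.35],
    [[0.53, -0.78, 0], [0, 0, 0], 0.35],
    [[0.53, -0.78, 0], [0, 0, 0], 0.35],
    [[0.53, -0.78, 0], [0, 0, 0], 0.35],
    [[0.53, -0.78, 0], [0, 0, 0], 0.35],
    [[0.53, -0.78, 0], [0, 0, 0], 0.35],
    [[0.52, -0.77, 0], [0, 0, 0], 0.35],
    [[0, 0, 0.8], [0, 0, 0], 0.35],
    [[0, 0, 0.9], [0, 0, 0], 0.35],
    [[0, 0, 0], [0, 0, 0], 0.35]
  ]
}}

```text
t: 2.85
eef_pos: [0.5821, 0.2557, 0.1163]
tcp_rot: [0.002, 0.998, 0.058, -0.005]
wrist_force: [0.3, -0.3, -0.2]
finger_gap: 0.0307
finger_force: 0.0
```

```bash
python3 go.py c 0 .1415 .057 0; python3 -c "
from h import *
grab('side','side1');crop('side1',180,200,340,320,'c3',5)"
```

```text
phi 0.117 tilt [-0.009  0.003] turn -0.007
now-axes [ 0.04 -0.13  0.99]
after-turn axes [ 0.03 -0.12  0.99]
pos [0.5821 0.2557 0.1163] case [-0.0016  0.1341] F [ 0.3 -0.3 -0.2] gap 0.0307 ff 0.0 t 2.85
```

View pics/c3.png

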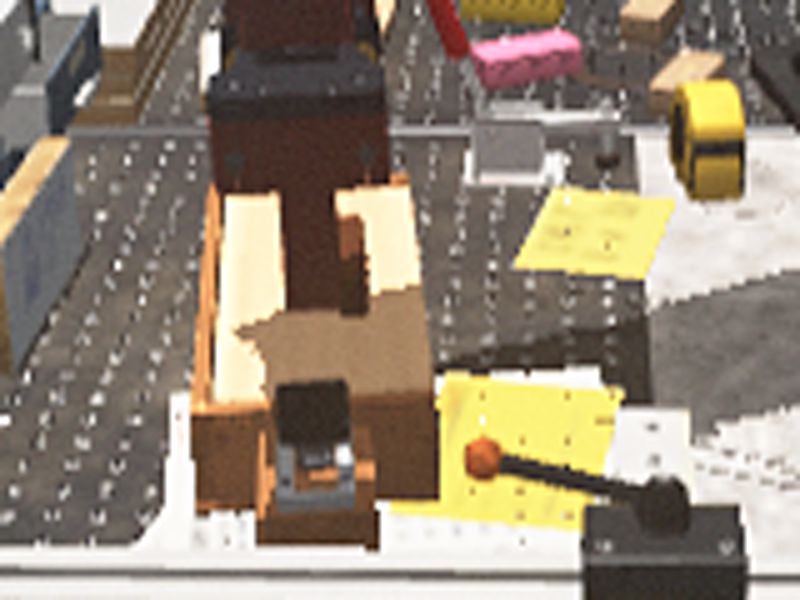

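The picture shows the shut-in fingers above and in line with the black fin at crop (312,410).

Request:
{"fn": "carry_out", "kwargs": {
  "commands": [
    [[0, 0, 0], [0, 0, 0], 0.35],
    [[0, -0.03, 0], [0, 0, 0], 0.35],
    [[0, 0, 0], [0, 0, 0], 0.35]
  ]
}}

```text
t: 3.28
eef_pos: [0.5857, 0.2606, 0.1224]
tcp_rot: [-0.0, 0.998, 0.059, 0.001]
wrist_force: [0.1, -0.2, -0.1]
finger_gap: 0.0306
finger_force: 0.0
```

```bash
python3 go.py c 0 .1415 .057 0
```

```text
phi 0.118 tilt [ 0.003 -0.001] turn -0.006
now-axes [-0.05 -0.05  1.09]
after-turn axes [-0.04 -0.05  1.09]
pos [0.5857 0.2606 0.1224] case [0.0026 0.1385] F [ 0.1 -0.2 -0.1] gap 0.0306 ff 0.0 t 3.275
```

Request:
{"fn": "carry_out", "kwargs": {
  "commands": [
    [[-0.05, -0.05, 0.4], [0, 0, 0], 0.35],
    [[0, 0, 0.4], [0, 0, 0], 0.35],
    [[0, 0, 0.27], [0, 0, 0], 0.35],
    [[0, 0, 0], [0, 0, 0], 0.35],
    [[0, 0, 0], [0, 0, 0], 0.1],
    [[0, 0, 0], [0, 0, 0], 0],
    [[0, 0, 0], [0, 0, 0], 0],
    [[0, 0, 0], [0, 0, 0], 0]
  ]
}}

```text
t: 4.28
eef_pos: [0.5823, 0.2633, 0.0574]
tcp_rot: [-0.0, 0.998, 0.059, 0.001]
wrist_force: [0.3, 1.3, 3.1]
finger_gap: 0.0115
finger_force: 30.0
```

```bash
python3 go.py c 0 .168 .057 0
```

```text
phi 0.118 tilt [ 0.002 -0.001] turn -0.006
now-axes [ 0.01 -0.44  0.01]
after-turn axes [ 0.01 -0.44  0.01]
pos [0.5823 0.2633 0.0574] case [-0.0005  0.1417] F [0.3 1.3 3.1] gap 0.0115 ff 30.0 t 4.275
```

Gripped. Pull back 28 mm or so, slightly overdriving it.

Request:
{"fn": "carry_out", "kwargs": {
  "commands": [
    [[0, -0.12, 0], [0, 0, 0], 0],
    [[0, -0.12, 0], [0, 0, 0], 0],
    [[0, -0.12, 0], [0, 0, 0], 0],
    [[0, -0.1, 0], [0, 0, 0], 0],
    [[0, 0, 0], [0, 0, 0], 0],
    [[0, 0, 0], [0, 0, 0], 0],
    [[0, 0, 0], [0, 0, 0], 0]
  ]
}}

```text
t: 5.15
eef_pos: [0.5789, 0.2909, 0.0574]
tcp_rot: [-0.0, 0.998, 0.059, 0.001]
wrist_force: [-0.1, 1.7, 6.1]
finger_gap: 0.0118
finger_force: 30.0
```

```bash
python3 go.py c 0 .168 .057 0
```

```text
phi 0.118 tilt [ 0.001 -0.001] turn -0.006
now-axes [0.01 0.02 0.01]
after-turn axes [0.01 0.02 0.01]
pos [0.5789 0.2909 0.0574] case [-0.0004  0.1695] F [-0.1  1.7  6.1] gap 0.0118 ff 30.0 t 5.15
```

Request:
{"fn": "carry_out", "kwargs": {
  "commands": [
    [[0, -0.06, 0], [0, 0, 0], 0],
    [[0, -0.04, 0], [0, 0, 0], 0],
    [[0, 0, 0], [0, 0, 0], 0],
    [[0, 0, 0], [0, 0, 0], 0]
  ]
}}

```text
t: 5.65
eef_pos: [0.5787, 0.2913, 0.057]
tcp_rot: [0.003, 0.998, 0.059, -0.0]
wrist_force: [5.1, -23.0, 9.4]
finger_gap: 0.0119
finger_force: 30.0
```

```bash
python3 go.py c 0 .168 .057 0
```

```text
phi 0.119 tilt [-0.     0.007] turn -0.005
now-axes [0.01 0.03 0.  ]
after-turn axes [0.01 0.03 0.  ]
pos [0.5787 0.2913 0.057 ] case [-0.0006  0.1698] F [  5.1 -23.    9.4] gap 0.0119 ff 30.0 t 5.65
```

Request:
{"fn": "carry_out", "kwargs": {
  "commands": [
    [[0, 0.09, 0], [0, 0, 0], 0],
    [[0, 0, 0], [0, 0, 0], 0.35],
    [[0, 0, 0], [0, 0, 0], 0.35],
    [[0, 0, -0.7], [0, 0, 0], 0.35],
    [[0, 0, -0.7], [0, 0, -0.174], 0.35],
    [[0, 0, 0], [0, 0, -0.174], 0.35],
    [[0, 0, 0], [0, 0, -0.174], 0.35],
    [[0, 0, 0], [0, 0, -0.174], 0.35],
    [[0, 0, 0], [0, 0, -0.174], 0.35],
    [[0, 0, 0], [0, 0, -0.174], 0.35],
    [[0, 0, 0], [0, 0, -0.174], 0.35],
    [[0, 0, 0], [0, 0, -0.174], 0.35]
  ]
}}

```text
t: 7.15
eef_pos: [0.5778, 0.2911, 0.14]
tcp_rot: [-0.0, 0.726, 0.687, -0.0]
wrist_force: [0.5, 0.2, -0.4]
finger_gap: 0.0308
finger_force: 0.0
```

Request:
{"fn": "carry_out", "kwargs": {
  "commands": [
    [[0, 0, 0], [0, 0, -0.17], 0.4],
    [[-0.7, 0, 0], [0, 0, 0], 0.4],
    [[-0.7, 0, 0], [0, 0, 0], 0.4],
    [[-0.7, -0.2, 0], [0, 0, 0], 0.4],
    [[-0.7, -0.1, 0], [0, 0, 0], 0.4],
    [[0, 0, 0], [0, 0, 0], 0.4],
    [[0, 0, 0], [0, 0, 0], 0.4]
  ]
}}

```text
t: 8.02
eef_pos: [0.5787, 0.1224, 0.1404]
tcp_rot: [-0.0, 0.668, 0.744, 0.0]
wrist_force: [-0.2, 0.4, 0.4]
finger_gap: 0.0349
finger_force: 0.0
```

```bash
sed -i 's/^O=.*/O=np.array([.6001,.1240])/' go.py; python3 go.py c -.02 0 .055 1.571; python3 - <<'E'
from h import *
d=grab('top','top1');W=pts(d);z=W[...,2]
print('lock',rect(W,(z>.064)&(z<.08)&box(W,95,180,140,212),0))
m=blocks(d,W);n,l,st,c=cv2.connectedComponentsWithStats(m.astype(np.uint8)); print([(tuple(np.round(c[i])),int(st[i,4])) for i in range(1,n) if st[i,4]>100])
E
```

```text
lock (array([584.9, 288.2]), array([584.9, 288. ], dtype=float32), array([10.4, 10.5]), 1.3, 28, 0.073)
[((np.float64(400.0), np.float64(269.0)), 358), ((np.float64(343.0), np.float64(276.0)), 341)]Traceback (most recent call last):
  File "go.py", line 5, in <module>
    C=np.array([[np.cos(PSI),-np.sin(PSI)],[np.sin(PSI),np.cos(PSI)]])
                        ^^^
NameError: name 'PSI' is not defined
```

```bash
sed -i 's/^O=.*/O=np.array([.6001,.1240]); PSI=.124/' go.py; python3 go.py c -.02 0 .055 1.571
```

```text
phi 1.68 tilt [0. 0.] turn -0.015
now-axes [-0.02  0.02  1.42]
after-turn axes [-0.02  0.02  1.42]
pos [0.5788 0.1228 0.1404] case [-0.0213  0.0015] F [1.  0.2 0.5] gap 0.0355 ff 0.0 t 8.075
```

Request:
{"fn": "carry_out", "kwargs": {
  "commands": [
    [[0, 0.02, 0.5], [0, 0, -0.015], 0.4],
    [[0, 0, 0.5], [0, 0, 0], 0.4],
    [[0, 0, 0.42], [0, 0, 0], 0.4],
    [[0, 0, 0], [0, 0, 0], 0.4],
    [[0, 0, 0], [0, 0, 0], 0.1],
    [[0, 0, 0], [0, 0, 0], 0],
    [[0, 0, 0], [0, 0, 0], 0],
    [[0, 0, 0], [0, 0, 0], 0]
  ],
  "grip_force": 45
}}

```text
t: 9.07
eef_pos: [0.5807, 0.1224, 0.0564]
tcp_rot: [0.001, 0.662, 0.75, 0.001]
wrist_force: [-0.5, 2.4, 7.3]
finger_gap: 0.0135
finger_force: 45.0
```

Request:
{"fn": "carry_out", "kwargs": {
  "commands": [
    [[0, -0.15, 0], [0, 0, 0], 0],
    [[0, -0.15, 0], [0, 0, 0], 0],
    [[0, -0.15, 0], [0, 0, 0], 0],
    [[0, 0, 0], [0, 0, 0], 0],
    [[0, 0, 0], [0, 0, 0], 0]
  ]
}}

```text
t: 9.7
eef_pos: [0.5532, 0.119, 0.0564]
tcp_rot: [0.0, 0.662, 0.75, 0.001]
wrist_force: [-2.6, 2.1, 10.0]
finger_gap: 0.0138
finger_force: 45.0
```

```bash
python3 go.py c -.12 0 .055 1.571
```

```text
phi 1.695 tilt [0.    0.001] turn -0.0
now-axes [-0.01 -1.21  0.02]
after-turn axes [-0.01 -1.21  0.02]
pos [0.5532 0.119  0.0564] case [-0.0472  0.0008] F [-2.6  2.1 10. ] gap 0.0138 ff 45.0 t 9.7
```

Request:
{"fn": "carry_out", "kwargs": {
  "commands": [
    [[0, -0.3, 0], [0, 0, 0], 0],
    [[0, -0.3, 0], [0, 0, 0], 0],
    [[0, -0.3, 0], [0, 0, 0], 0],
    [[0, -0.2, 0], [0, 0, 0], 0],
    [[0, -0.12, 0], [0, 0, 0], 0],
    [[0, 0, 0], [0, 0, 0], 0],
    [[0, 0, 0], [0, 0, 0], 0]
  ]
}}

```text
t: 10.58
eef_pos: [0.4821, 0.1101, 0.0564]
tcp_rot: [0.001, 0.662, 0.75, 0.002]
wrist_force: [3.3, 3.3, 8.3]
finger_gap: 0.0139
finger_force: 45.0
```

```bash
python3 go.py c -.12 0 .055 1.571
```

```text
phi 1.695 tilt [0.001 0.004] turn -0.0
now-axes [-0.01 -0.02  0.02]
after-turn axes [-0.01 -0.02  0.02]
pos [0.4821 0.1101 0.0564] case [-0.1188  0.0008] F [3.3 3.3 8.3] gap 0.0139 ff 45.0 t 10.575
```

Request:
{"fn": "carry_out", "kwargs": {
  "commands": [
    [[0, 0, 0], [0, 0, 0], 0.4],
    [[0, 0, 0], [0, 0, 0], 0.5],
    [[0, 0, -0.9], [0, 0, 0], 0.5],
    [[0, 0, -1], [0, 0, 0], 0.5],
    [[-1, 0, 0], [0, 0, 0.17], 1],
    [[-0.9, 0.3, 0], [0, 0, 0.17], 1],
    [[-0.8, 0.4, 0], [0, 0, 0.17], 1],
    [[0, 0, 0], [0, 0, 0.17], 1],
    [[0, 0, 0], [0, 0, 0.17], 1],
    [[0, 0, 0], [0, 0, 0.17], 1],
    [[0, 0, 0], [0, 0, 0.17], 1],
    [[0, 0, 0], [0, 0, 0.17], 1]
  ]
}}

```text
t: 12.08
eef_pos: [0.5156, -0.0568, 0.1687]
tcp_rot: [-0.0, 0.986, 0.164, -0.001]
wrist_force: [0.0, 0.3, 0.8]
finger_gap: 0.0879
finger_force: 0.0
```

Request:
{"fn": "carry_out", "kwargs": {
  "commands": [
    [[0, 0, 0], [0, 0, 0.17], 1],
    [[0, 0, 0], [0, 0, 0], 1],
    [[0, 0, 0], [0, 0, 0], 1]
  ]
}}

```text
t: 12.45
eef_pos: [0.5161, -0.0568, 0.169]
tcp_rot: [-0.0, 0.996, 0.084, -0.0]
wrist_force: [0.5, 0.4, 0.0]
finger_gap: 0.0877
finger_force: 0.0
```

```bash
python3 go.py c 0 0 .2 0; python3 - <<'E'
from h import *
from go import O,C
d=grab('top','top2');W=pts(d);z=W[...,2];crop('top2',95,120,275,250,'c4',4)
print('handle',rect(W,(z>.064)&(z<.08)&box(W,150,200,230,260),0))
ca=(W[...,:2]-O)@C
m=(z>.018)&(z<.032)&(abs(ca[...,0])<.045)&(abs(ca[...,1])<.112); 
if m.any():
    r=rect(W,m,0); print('offcut',r, C.T@(r[0]/1000-O))
m=blocks(d,W)
print(rect(W,m&box(W,320,260,365,295),0)); print(rect(W,m&box(W,380,255,425,285),0))
E
```

```text
phi 0.168 tilt [-0.001 -0.   ] turn 0.044
now-axes [ 1.88 -2.74 -0.52]
after-turn axes [ 1.76 -2.82 -0.52]
pos [ 0.5161 -0.0568  0.169 ] case [-0.1057 -0.169 ] F [0.5 0.4 0. ] gap 0.0877 ff 0.0 t 12.45
handle (array([478.5, 138.4]), array([478.8, 138.3], dtype=float32), array([10.2, 11.4]), 89.2, 25, 0.071)
offcut (array([550.8, 157.5]), array([550.8, 157.5], dtype=float32), array([0., 0.]), 0.0, 1, 0.03) [-0.0447781   0.03934033]
(array([ 399.9, -237. ]), array([ 400.3, -236.2], dtype=float32), array([30. , 70.2]), -21.3, 346, 0.022)
(array([ 418.3, -374.4]), array([ 418.5, -373.1], dtype=float32), array([29.9, 71.5]), -17.1, 362, 0.022)
```

View pics/c4.png

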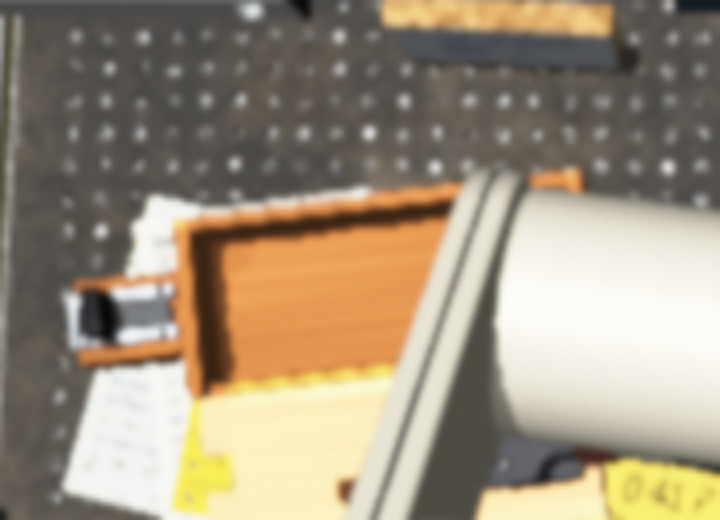

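The lid is open and the left half of the case is empty, so the offcut is in the half hidden by the arm, right of crop column 420. I'll move the arm aside.

Request:
{"fn": "carry_out", "kwargs": {
  "commands": [
    [[-0.2, 0.9, -0.4], [0, 0, 0.044], 1],
    [[-0.2, 0.9, 0], [0, 0, 0], 1],
    [[-0.2, 0.9, 0], [0, 0, 0], 1],
    [[-0.2, 0.9, 0], [0, 0, 0], 1],
    [[0, 0, 0], [0, 0, 0], 1],
    [[0, 0, 0], [0, 0, 0], 1]
  ]
}}

```text
t: 13.25
eef_pos: [0.4969, -0.2766, 0.1929]
tcp_rot: [-0.0, 0.998, 0.06, -0.0]
wrist_force: [-0.1, 0.2, -0.3]
finger_gap: 0.0877
finger_force: 0.0
```

```bash
python3 - <<'E'
from h import *
from go import O,C,go,PSI
d=grab('top','top3');W=pts(d);z=W[...,2]
print('handle',rect(W,(z>.064)&(z<.08)&box(W,150,200,230,260),0))
ca=(W[...,:2]-O)@C
m=(z>.018)&(z<.032)&(abs(ca[...,0])<.043)&(abs(ca[...,1])<.112); 
r=rect(W,m,0); c=r[0]/1000; print('offcut',r, C.T@(c-O))
phi=np.radians(r[3])+np.pi/2
phi=(phi+np.pi/2)%np.pi-np.pi/2
print(phi); go([*c,.09],phi)
E
```

```text
handle (array([481.6, 108.6]), array([481.5, 107.9], dtype=float32), array([14.2, 69.8]), 6.7, 189, 0.071)
offcut (array([614.6,  65.4]), array([614.1,  65.4], dtype=float32), array([45.1, 62.8]), 87.9, 478, 0.023) [ 0.00714087 -0.05994346]
-0.036651914291880416
phi 0.122 tilt [-0.001 -0.001] turn 0.159
now-axes [ 2.64 -5.41  1.72]
after-turn axes [ 1.75 -5.76  1.72]
pos [ 0.4971 -0.2761  0.193 ] case [-0.1517 -0.3842] F [-0.3  0.3 -0.6] gap 0.0877 ff 0.0 t 13.3
```

Request:
{"fn": "carry_out", "kwargs": {
  "commands": [
    [[0, 0, 0], [0, 0, 0.159], 0.7],
    [[0.3, -0.96, 0], [0, 0, 0], 0.7],
    [[0.29, -0.96, 0], [0, 0, 0], 0.7],
    [[0.29, -0.96, 0], [0, 0, 0], 0.7],
    [[0.29, -0.96, 0], [0, 0, 0], 0.7],
    [[0.29, -0.96, 0], [0, 0, 0], 0.7],
    [[0.29, -0.96, 0], [0, 0, 0], 0.7],
    [[0, 0, 0.8], [0, 0, 0], 0.7],
    [[0, 0, 0.9], [0, 0, 0], 0.7],
    [[0, 0, 0], [0, 0, 0], 0.7],
    [[0, 0, 0], [0, 0, 0], 0.7]
  ]
}}

```text
t: 14.68
eef_pos: [0.6161, 0.0651, 0.0928]
tcp_rot: [-0.0, 1.0, -0.018, 0.001]
wrist_force: [0.3, 0.1, 1.5]
finger_gap: 0.0615
finger_force: 0.0
```

```bash
python3 go.py .6146 .0654 .011 -.037
```

```text
phi -0.037 tilt [ 0.001 -0.   ] turn 0.0
now-axes [-0.03 -0.    1.36]
after-turn axes [-0.02 -0.    1.36]
pos [0.6161 0.0651 0.0928] case [ 0.0086 -0.0604] F [0.3 0.1 1.5] gap 0.0615 ff 0.0 t 14.675
```

Request:
{"fn": "carry_out", "kwargs": {
  "commands": [
    [[-0.02, 0, 0.5], [0, 0, 0], 0.7],
    [[0, 0, 0.5], [0, 0, 0], 0.7],
    [[0, 0, 0.36], [0, 0, 0], 0.7],
    [[0, 0, 0], [0, 0, 0], 0.7],
    [[0, 0, 0], [0, 0, 0], 0.4],
    [[0, 0, 0], [0, 0, 0], 0.3],
    [[0, 0, 0], [0, 0, 0], 0.3],
    [[0, 0, -0.3], [0, 0, 0], 0.3],
    [[0, 0, -0.5], [0, 0, 0], 0.3],
    [[0, 0, -0.6], [0, 0, 0], 0.3],
    [[0, 0, -0.6], [0, 0, 0], 0.3],
    [[0, 0, 0], [0, 0, 0], 0.3]
  ],
  "grip_force": 25
}}

```text
t: 16.18
eef_pos: [0.6164, 0.0644, 0.1337]
tcp_rot: [-0.0, 1.0, -0.019, 0.003]
wrist_force: [0.5, 1.0, -0.2]
finger_gap: 0.0447
finger_force: 25.0
```

```bash
python3 go.py .6 -.2 .2 -.037
```

```text
phi -0.038 tilt [ 0.006 -0.001] turn -0.001
now-axes [-0.1   4.41 -1.11]
after-turn axes [-0.11  4.41 -1.1 ]
pos [0.6164 0.0644 0.1337] case [ 0.0088 -0.0611] F [ 0.5  1.  -0.2] gap 0.0447 ff 25.0 t 16.175
```

Request:
{"fn": "carry_out", "kwargs": {
  "commands": [
    [[0, 0, -0.6], [0, 0, 0], 0.3],
    [[0, 0, -0.5], [0, 0, 0], 0.3],
    [[-0.08, 0.87, 0], [0, 0, 0], 0.3],
    [[0, 0.87, 0], [0, 0, 0], 0.3],
    [[0, 0.87, 0], [0, 0, 0], 0.3],
    [[0, 0.87, 0], [0, 0, 0], 0.3],
    [[0, 0.88, 0], [0, 0, 0], 0.3],
    [[0, 0.88, 0], [0, 0, 0], 0.3],
    [[0, 0, 0], [0, 0, 0], 0.3],
    [[0, 0, 0], [0, 0, 0], 0.3]
  ]
}}

```text
t: 17.42
eef_pos: [0.5967, -0.2491, 0.1948]
tcp_rot: [-0.001, 1.0, -0.019, -0.001]
wrist_force: [0.8, 0.5, -0.6]
finger_gap: 0.0447
finger_force: 25.0
```

```bash
python3 go.py .6 -.25 .012 -.037; python3 -c "
from h import *
W=pts(dict(np.load('pics/top0.npz')))
print(np.round(W[185:200,318:345:2,2].max(0),3),np.round(W[192,318:345:2,1],3))
print(np.round(W[192,345,:],3))
"
```

```text
phi -0.039 tilt [-0.002 -0.001] turn -0.002
now-axes [0.06 0.02 3.05]
after-turn axes [0.06 0.01 3.05]
pos [ 0.5967 -0.2491  0.1948] case [-0.0495 -0.3699] F [ 0.8  0.5 -0.6] gap 0.0447 ff 25.0 t 17.425
[ 0.002 -0.022 -0.     0.004  0.004  0.005  0.002  0.003  0.002  0.003
  0.004  0.001    nan  0.003] [-0.181 -0.188 -0.191 -0.195 -0.2   -0.205 -0.21  -0.215 -0.22  -0.225
 -0.229 -0.235 -0.24  -0.245]
[ 0.606 -0.247 -0.003]
```

Request:
{"fn": "carry_out", "kwargs": {
  "commands": [
    [[0, 0, 0.7], [0, 0, 0], 0.3],
    [[0, 0, 0.8], [0, 0, 0], 0.3],
    [[0, 0, 0.8], [0, 0, 0], 0.3],
    [[0, 0, 0.5], [0, 0, 0], 0.3],
    [[0, 0, 0.28], [0, 0, 0], 0.3],
    [[0, 0, 0], [0, 0, 0], 0.3],
    [[0, 0, 0], [0, 0, 0], 0.3],
    [[0, 0, 0], [0, 0, 0], 0.7],
    [[0, 0, 0], [0, 0, 0], 0.7],
    [[0, 0, -0.6], [0, 0, 0], 0.7],
    [[0, 0, -0.9], [0, 0, 0], 0.7],
    [[0, 0, -0.9], [0, 0, 0], 0.7]
  ]
}}

```text
t: 18.92
eef_pos: [0.5972, -0.2498, 0.1567]
tcp_rot: [-0.0, 1.0, -0.019, -0.0]
wrist_force: [1.4, -0.1, -0.2]
finger_gap: 0.0615
finger_force: 0.0
```

```bash
python3 - <<'E'
from go import *
c=np.array([.400,-.237]);phi=np.radians(-21.3)+np.pi/2
go([*c,.1],phi); print(phi)
c=np.array([.4184,-.374]);phi=np.radians(-17)+np.pi/2
go([*c,.1],phi); print(phi)
E
```

```text
phi -0.038 tilt [-0. -0.] turn -1.238
now-axes [-3.29 -0.09  0.94]
after-turn axes [-1.   -3.14  0.94]
pos [ 0.5972 -0.2498  0.1567] case [-0.0491 -0.3705] F [ 1.4 -0.1 -0.2] gap 0.0615 ff 0.0 t 18.925
1.1990411961201044
phi -0.038 tilt [-0. -0.] turn -1.313
now-axes [-2.9   2.18  0.94]
after-turn axes [-2.85 -2.24  0.94]
pos [ 0.5972 -0.2498  0.1567] case [-0.0491 -0.3705] F [ 1.4 -0.1 -0.2] gap 0.0615 ff 0.0 t 18.925
1.2740903539558606
```

Request:
{"fn": "carry_out", "kwargs": {
  "commands": [
    [[-0.83, -0.02, 0], [0, 0, 0], 0.5],
    [[-0.82, -0.02, 0], [0, 0, 0], 0.5],
    [[-0.82, -0.02, 0], [0, 0, 0], 0.5],
    [[-0.82, -0.02, 0], [0, 0, 0], 0.5],
    [[0, 0, 0], [0, 0, -0.177], 0.5],
    [[0, 0, 0], [0, 0, -0.177], 0.5],
    [[0, 0, 0], [0, 0, -0.177], 0.5],
    [[0, 0, 0], [0, 0, -0.177], 0.5],
    [[0, 0, 0.3], [0, 0, -0.177], 0.5],
    [[0, 0, 0.4], [0, 0, -0.177], 0.5],
    [[0, 0, 0.2], [0, 0, -0.176], 0.5],
    [[0, 0, 0], [0, 0, 0], 0.5]
  ]
}}

```text
t: 20.42
eef_pos: [0.3999, -0.2372, 0.1006]
tcp_rot: [-0.001, 0.826, 0.564, -0.0]
wrist_force: [0.4, -0.4, -0.8]
finger_gap: 0.0438
finger_force: 0.0
```

```bash
python3 - <<'E'
from go import *
d=grab('top','top4');W=pts(d);z=W[...,2];m=blocks(d,W)
n,l,st,c=cv2.connectedComponentsWithStats(m.astype(np.uint8)); print([(tuple(np.round(c[i])),int(st[i,4])) for i in range(1,n) if st[i,4]>50])
go([.400,-.237,.006],1.199)
w=(z>.01)&(z<.025)&(d['image'].min(-1)>150)&box(W,320,160,360,220); print('offcut',rect(W,w,0))
E
```

```text
[((np.float64(392.0), np.float64(185.0)), 187), ((np.float64(435.0), np.float64(187.0)), 255), ((np.float64(462.0), np.float64(191.0)), 65), ((np.float64(407.0), np.float64(267.0)), 108), ((np.float64(332.0), np.float64(272.0)), 82)]
phi 1.196 tilt [0. 0.] turn -0.003
now-axes [ 0.01 -0.01  1.59]
after-turn axes [ 0.01 -0.01  1.59]
pos [ 0.4004 -0.2375  0.1011] case [-0.2429 -0.334 ] F [-0.2  0.1 -0.6] gap 0.0438 ff 0.0 t 20.475
offcut (array([ 597.5, -249.7]), array([ 596.7, -249.7], dtype=float32), array([44.6, 62. ]), 88.8, 477, 0.017)
```

Request:
{"fn": "carry_out", "kwargs": {
  "commands": [
    [[0, 0, 0.6], [0, 0, 0], 0.5],
    [[0, 0, 0.6], [0, 0, 0], 0.5],
    [[0, 0, 0.36], [0, 0, 0], 0.5],
    [[0, 0, 0], [0, 0, 0], 0.5],
    [[0, 0, 0], [0, 0, 0], 0.2],
    [[0, 0, 0], [0, 0, 0], 0.2],
    [[0, 0, 0], [0, 0, 0], 0.2],
    [[0, 0, -0.5], [0, 0, 0], 0.2],
    [[0, 0, -0.9], [0, 0, 0], 0.2],
    [[0, 0, -0.9], [0, 0, 0], 0.2],
    [[0, 0, -0.9], [0, 0, 0], 0.2],
    [[0, 0, 0], [0, 0, 0], 0.2]
  ],
  "grip_force": 30
}}

```text
t: 21.98
eef_pos: [0.4027, -0.2388, 0.2037]
tcp_rot: [0.004, 0.825, 0.564, 0.002]
wrist_force: [0.5, -0.2, -1.3]
finger_gap: 0.0296
finger_force: 30.0
```

```bash
python3 go.py c 0 .05 .09 0
```

```text
phi 1.199 tilt [-0.002  0.009] turn 1.075
now-axes [7.57 0.46 1.89]
after-turn axes [ 4.01 -6.43  1.89]
pos [ 0.4027 -0.2388  0.2037] case [-0.2408 -0.3356] F [ 0.5 -0.2 -1.3] gap 0.0296 ff 30.0 t 21.975
```

Request:
{"fn": "carry_out", "kwargs": {
  "commands": [
    [[0.95, 0.06, 0], [0, 0, 0], 0.2],
    [[0.95, 0.06, 0], [0, 0, 0], 0.2],
    [[0.95, 0.06, 0], [0, 0, 0], 0.2],
    [[0.95, 0.06, 0], [0, 0, 0], 0.2],
    [[0.95, 0.06, 0], [0, 0, 0], 0.2],
    [[0.95, 0.06, 0], [0, 0, 0], 0.2],
    [[0.94, 0.06, 0], [0, 0, 0], 0.2],
    [[0.92, 0.04, 0], [0, 0, 0], 0.2],
    [[0, 0, 0], [0, 0, 0.175], 0.2],
    [[0, 0, 0], [0, 0, 0.175], 0.2],
    [[0, 0, 0], [0, 0, 0.175], 0.2],
    [[0, 0, 0], [0, 0, 0.175], 0.2]
  ]
}}

```text
t: 23.48
eef_pos: [0.5895, 0.1752, 0.1975]
tcp_rot: [0.0, 0.97, 0.244, -0.001]
wrist_force: [0.1, -0.8, -0.9]
finger_gap: 0.03
finger_force: 30.0
```

Request:
{"fn": "carry_out", "kwargs": {
  "commands": [
    [[0, 0, 0.5], [0, 0, 0.175], 0.2],
    [[0, 0, 0.7], [0, 0, 0.175], 0.2],
    [[0, 0, 0.6], [0, 0, 0.025], 0.2],
    [[0, 0, 0], [0, 0, 0], 0.2],
    [[0, 0, 0], [0, 0, 0], 0.2]
  ]
}}

```text
t: 24.1
eef_pos: [0.5908, 0.1754, 0.0916]
tcp_rot: [-0.0, 0.998, 0.063, 0.0]
wrist_force: [0.7, 0.8, 0.0]
finger_gap: 0.0295
finger_force: 30.0
```

```bash
python3 go.py c 0 .05 .013 0
```

```text
phi 0.125 tilt [ 0. -0.] turn 0.001
now-axes [0.05 0.04 1.31]
after-turn axes [0.05 0.04 1.31]
pos [0.5908 0.1754 0.0916] case [-0.0029  0.0522] F [0.7 0.8 0. ] gap 0.0295 ff 30.0 t 24.1
```

Request:
{"fn": "carry_out", "kwargs": {
  "commands": [
    [[0.05, 0.04, 0.5], [0, 0, 0], 0.2],
    [[0, 0, 0.5], [0, 0, 0], 0.2],
    [[0, 0, 0.3], [0, 0, 0], 0.2],
    [[0, 0, 0], [0, 0, 0], 0.2],
    [[0, 0, 0], [0, 0, 0], 0.2],
    [[0, 0, 0], [0, 0, 0], 0.5],
    [[0, 0, 0], [0, 0, 0], 0.5],
    [[0, 0, -0.6], [0, 0, 0], 0.5],
    [[0, 0, -0.9], [0, 0, 0], 0.5],
    [[0, 0, -0.9], [0, 0, 0], 0.5],
    [[0, 0, -0.6], [0, 0, 0], 0.5]
  ]
}}

```text
t: 25.48
eef_pos: [0.5946, 0.1736, 0.1965]
tcp_rot: [-0.0, 0.998, 0.062, 0.002]
wrist_force: [1.3, 0.1, 0.1]
finger_gap: 0.0438
finger_force: 0.0
```

```bash
python3 go.py .4184 -.374 .1 1.274
```

```text
phi 0.125 tilt [ 0.003 -0.   ] turn -1.149
now-axes [-4.05  8.69  1.59]
after-turn axes [-9.59 -0.14  1.61]
pos [0.5946 0.1736 0.1965] case [0.0006 0.0499] F [1.3 0.1 0.1] gap 0.0438 ff 0.0 t 25.475
```

Request:
{"fn": "carry_out", "kwargs": {
  "commands": [
    [[-0.405, 0.869, 0], [0, 0, 0], 0.5],
    [[-0.405, 0.869, 0], [0, 0, 0], 0.5],
    [[-0.405, 0.869, 0], [0, 0, 0], 0.5],
    [[-0.405, 0.869, 0], [0, 0, 0], 0.5],
    [[-0.405, 0.869, 0], [0, 0, 0], 0.5],
    [[-0.405, 0.869, 0], [0, 0, -0.17], 0.5],
    [[0, 0, 0], [0, 0, -0.17], 0.5],
    [[0, 0, 0], [0, 0, -0.17], 0.5],
    [[0, 0, 0], [0, 0, -0.17], 0.5],
    [[0, 0, 0], [0, 0, -0.17], 0.5],
    [[0, 0, 0], [0, 0, -0.17], 0.5],
    [[0, 0, 0], [0, 0, -0.13], 0.5]
  ]
}}

```text
t: 26.98
eef_pos: [0.4886, -0.1539, 0.1936]
tcp_rot: [0.0, 0.803, 0.595, 0.0]
wrist_force: [-0.2, -0.2, 0.9]
finger_gap: 0.044
finger_force: 0.0
```

```bash
python3 - <<'E'
from go import *
d=grab('top','top5');W=pts(d);z=W[...,2];m=blocks(d,W)
n,l,st,c=cv2.connectedComponentsWithStats(m.astype(np.uint8)); print([(tuple(np.round(c[i])),int(st[i,4])) for i in range(1,n) if st[i,4]>50])
print(rect(W,m&box(W,340,245,460,300),0))
ca=(W[...,:2]-O)@C
k=(z>.022)&(z<.034)&(abs(ca[...,0])<.042)&(abs(ca[...,1])<.112);r=rect(W,k,0);print('in case',r,C.T@(r[0]/1000-O))
go([.4184,-.374,.1],1.274)
E
```

```text
[((np.float64(388.0), np.float64(185.0)), 127), ((np.float64(173.0), np.float64(194.0)), 384), ((np.float64(431.0), np.float64(187.0)), 389), ((np.float64(401.0), np.float64(269.0)), 392)]
(array([ 418.3, -374.1]), array([ 418.4, -373.5], dtype=float32), array([30.1, 70.7]), -17.4, 392, 0.022)
in case (array([594.3, 172.6]), array([594.2, 172. ], dtype=float32), array([30.5, 69.8]), -83.2, 365, 0.028) [0.0002555 0.0489442]
phi 1.28 tilt [-0.  0.] turn 0.006
now-axes [-3.85 -0.07  1.56]
after-turn axes [-3.85 -0.05  1.56]
pos [ 0.4885 -0.1539  0.1936] case [-0.1451 -0.262 ] F [-0.2 -1.   0.2] gap 0.0436 ff 0.0 t 27.025
```

View pics/top5.png

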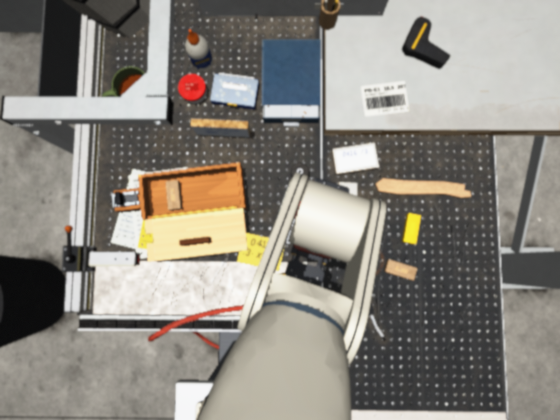

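The first block lies flat in the case at pixel (173,194). The second is still on the bench at (401,270), unmoved. I'll go and pick it.

Request:
{"fn": "carry_out", "kwargs": {
  "commands": [
    [[-0.97, -0.01, 0], [0, 0, 0], 0.5],
    [[-0.96, -0.01, 0], [0, 0, 0], 0.5],
    [[-0.96, -0.01, 0], [0, 0, 0], 0.5],
    [[-0.96, -0.01, 0], [0, 0, 0.006], 0.5],
    [[0, 0, 0.7], [0, 0, 0], 0.5],
    [[0, 0, 0.8], [0, 0, 0], 0.5],
    [[0, 0, 0], [0, 0, 0], 0.5],
    [[0, 0, 0], [0, 0, 0], 0.5]
  ]
}}

```text
t: 28.02
eef_pos: [0.4187, -0.3743, 0.1046]
tcp_rot: [0.001, 0.807, 0.591, 0.0]
wrist_force: [0.0, 0.3, -0.1]
finger_gap: 0.0437
finger_force: 0.0
```

```bash
python3 go.py .4184 -.374 .006 1.27
```

```text
phi 1.264 tilt [-0.001  0.001] turn -0.006
now-axes [ 0.   -0.01  1.64]
after-turn axes [ 0.   -0.01  1.64]
pos [ 0.4187 -0.3743  0.1046] case [-0.2416 -0.472 ] F [ 0.   0.3 -0.1] gap 0.0437 ff 0.0 t 28.025
```

Request:
{"fn": "carry_out", "kwargs": {
  "commands": [
    [[0, 0, 0.6], [0, 0, 0], 0.5],
    [[0, 0, 0.6], [0, 0, 0], 0.5],
    [[0, 0, 0.42], [0, 0, 0], 0.5],
    [[0, 0, 0], [0, 0, 0], 0.5],
    [[0, 0, 0], [0, 0, 0], 0.2],
    [[0, 0, 0], [0, 0, 0], 0.2],
    [[0, 0, 0], [0, 0, 0], 0.2],
    [[0, 0, -0.5], [0, 0, 0], 0.2],
    [[0, 0, -0.9], [0, 0, 0], 0.2],
    [[0, 0, -0.9], [0, 0, 0], 0.2],
    [[0, 0, -0.9], [0, 0, 0], 0.2],
    [[0, 0, 0], [0, 0, 0], 0.2]
  ]
}}

```text
t: 29.52
eef_pos: [0.4202, -0.3759, 0.2035]
tcp_rot: [0.005, 0.807, 0.591, 0.001]
wrist_force: [0.3, -0.0, -1.4]
finger_gap: 0.0299
finger_force: 30.0
```

```bash
python3 go.py c 0 -.05 .09 0
```

```text
phi 1.264 tilt [-0.004  0.009] turn 1.14
now-axes [8.1  0.68 1.86]
after-turn axes [ 4.01 -7.06  1.89]
pos [ 0.4202 -0.3759  0.2035] case [-0.2404 -0.4738] F [ 0.3 -0.  -1.4] gap 0.0299 ff 30.0 t 29.525
```

Request:
{"fn": "carry_out", "kwargs": {
  "commands": [
    [[0.9, 0.08, 0], [0, 0, 0], 0.2],
    [[0.9, 0.08, 0], [0, 0, 0], 0.2],
    [[0.9, 0.08, 0], [0, 0, 0], 0.2],
    [[0.9, 0.08, 0], [0, 0, 0], 0.2],
    [[0.9, 0.08, 0], [0, 0, 0], 0.2],
    [[0.9, 0.07, 0], [0, 0, 0], 0.2],
    [[0.9, 0.07, 0], [0, 0, 0], 0.2],
    [[0.9, 0.07, 0], [0, 0, 0], 0.2],
    [[0.9, 0.07, 0], [0, 0, 0], 0.2],
    [[0, 0, 0], [0, 0, 0.175], 0.2],
    [[0, 0, 0], [0, 0, 0.175], 0.2],
    [[0, 0, 0], [0, 0, 0.175], 0.2]
  ]
}}

```text
t: 31.02
eef_pos: [0.6026, 0.0775, 0.197]
tcp_rot: [-0.0, 0.933, 0.359, -0.001]
wrist_force: [-0.1, -0.6, -1.1]
finger_gap: 0.0297
finger_force: 30.0
```

Request:
{"fn": "carry_out", "kwargs": {
  "commands": [
    [[0, 0, 0], [0, 0, 0.175], 0.2],
    [[0, 0, 0.5], [0, 0, 0.175], 0.2],
    [[0, 0, 0.7], [0, 0, 0.175], 0.2],
    [[0, 0, 0.6], [0, 0, 0.09], 0.2],
    [[0, 0, 0], [0, 0, 0], 0.2],
    [[0, 0, 0], [0, 0, 0], 0.2]
  ]
}}

```text
t: 31.78
eef_pos: [0.6038, 0.0773, 0.0908]
tcp_rot: [-0.0, 0.998, 0.063, 0.0]
wrist_force: [0.4, -0.3, -0.4]
finger_gap: 0.0299
finger_force: 30.0
```

```bash
python3 go.py c 0 -.05 .013 0
```

```text
phi 0.126 tilt [0.001 0.   ] turn 0.002
now-axes [0.03 0.05 1.3 ]
after-turn axes [0.03 0.05 1.3 ]
pos [0.6038 0.0773 0.0908] case [-0.0021 -0.0468] F [ 0.4 -0.3 -0.4] gap 0.0299 ff 30.0 t 31.775
```

Request:
{"fn": "carry_out", "kwargs": {
  "commands": [
    [[0.03, 0.05, 0.5], [0, 0, 0], 0.2],
    [[0, 0, 0.5], [0, 0, 0], 0.2],
    [[0, 0, 0.3], [0, 0, 0], 0.2],
    [[0, 0, 0], [0, 0, 0], 0.2],
    [[0, 0, 0], [0, 0, 0], 0.2],
    [[0, 0, 0], [0, 0, 0], 0.5],
    [[0, 0, 0], [0, 0, 0], 0.5],
    [[0, 0, -0.6], [0, 0, 0], 0.5],
    [[0, 0, -0.9], [0, 0, 0], 0.5],
    [[0, 0, -0.9], [0, 0, 0], 0.5],
    [[0, 0.9, -0.2], [0, 0, 0], 0.5],
    [[0, 0.9, 0], [0, 0, 0], 0.5]
  ]
}}

```text
t: 33.28
eef_pos: [0.6203, -0.0333, 0.1706]
tcp_rot: [0.0, 0.998, 0.063, 0.002]
wrist_force: [0.5, -0.1, 0.3]
finger_gap: 0.0438
finger_force: 0.0
```

Request:
{"fn": "carry_out", "kwargs": {
  "commands": [
    [[0, 0.9, 0], [0, 0, -0.175], 0.4],
    [[0.38, 0.86, 0], [0, 0, -0.175], 0.4],
    [[0, 0, 0], [0, 0, -0.175], 0.4],
    [[0, 0, 0], [0, 0, -0.175], 0.4],
    [[0, 0, 0], [0, 0, -0.175], 0.4],
    [[0, 0, 0], [0, 0, -0.175], 0.4],
    [[0, 0, 0], [0, 0, -0.175], 0.4],
    [[0, 0, 0], [0, 0, -0.175], 0.4],
    [[0, 0, 0], [0, 0, -0.17], 0.4]
  ]
}}

```text
t: 34.4
eef_pos: [0.6626, -0.1288, 0.1682]
tcp_rot: [0.0, 0.66, 0.751, -0.0]
wrist_force: [0.4, -0.5, -0.5]
finger_gap: 0.0352
finger_force: 0.0
```

```bash
python3 - <<'E'
from go import *
d=grab('top','top6');W=pts(d);z=W[...,2];m=blocks(d,W)
n,l,st,c=cv2.connectedComponentsWithStats(m.astype(np.uint8)); print([(tuple(np.round(c[i])),int(st[i,4])) for i in range(1,n) if st[i,4]>50])
ca=(W[...,:2]-O)@C
k=(z>.022)&(z<.06)&(abs(ca[...,0])<.042)&(abs(ca[...,1])<.112)
for s in(1,-1): r=rect(W,k&(s*ca[...,1]>0),0);print('in case',r,C.T@(r[0]/1000-O))
print('handle',rect(W,(z>.064)&(z<.08)&box(W,150,200,230,260),0))
crop('top6',95,120,295,270,'c6',4)
go([*(O+C@[-.119,0]),.055],PSI+1.571)
E
```

```text
[((np.float64(214.0), np.float64(189.0)), 351), ((np.float64(405.0), np.float64(186.0)), 355), ((np.float64(173.0), np.float64(194.0)), 385), ((np.float64(450.0), np.float64(188.0)), 172)]
in case (array([594.5, 172.4]), array([594.6, 172. ], dtype=float32), array([30.4, 69.6]), -83.5, 369, 0.028) [0.00042923 0.048721  ]
in case (array([606.4,  73.7]), array([607.6,  74.3], dtype=float32), array([30.2, 70. ]), -83.7, 336, 0.028) [ 3.03992094e-05 -5.06929884e-02]
handle (array([479.9, 122.9]), array([479.8, 123.7], dtype=float32), array([14. , 40.9]), 6.9, 104, 0.071)
phi 1.707 tilt [-0. -0.] turn 0.012
now-axes [ 4.34 -2.44  1.89]
after-turn axes [ 4.31 -2.49  1.89]
pos [ 0.6625 -0.1288  0.1682] case [ 0.0307 -0.2586] F [ 0.3 -0.3 -0.2] gap 0.0354 ff 0.0 t 34.45
```

View pics/c6.png

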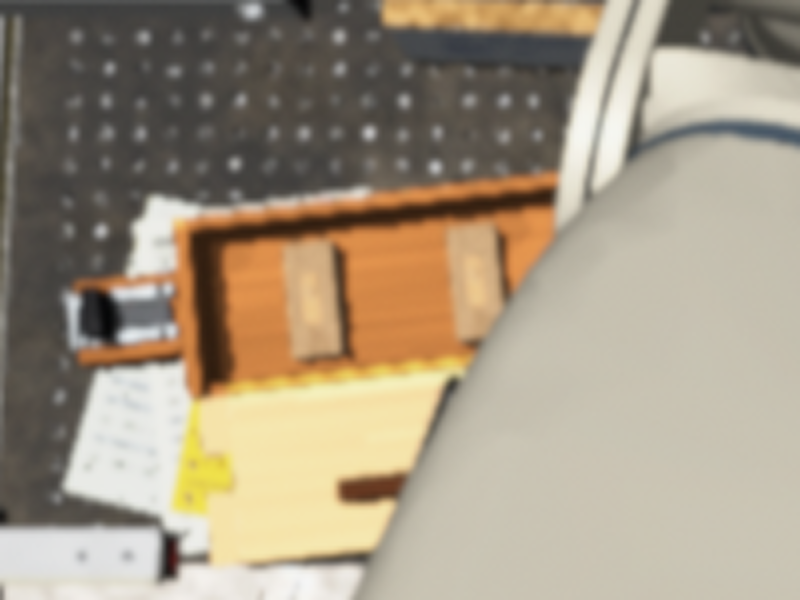

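Both blocks lie flat and apart in the case, at crop (315,297) and (475,280). Next I close the lid.

Request:
{"fn": "carry_out", "kwargs": {
  "commands": [
    [[0, 0, 0], [0, 0, 0.012], 0.4],
    [[0.86, -0.5, 0], [0, 0, 0], 0.4],
    [[0.86, -0.5, 0], [0, 0, 0], 0.4],
    [[0.86, -0.5, 0], [0, 0, 0], 0.4],
    [[0.86, -0.5, 0], [0, 0, 0], 0.4],
    [[0.86, -0.49, 0], [0, 0, 0], 0.4],
    [[0, 0, 0.5], [0, 0, 0], 0.4],
    [[0, 0, 0.4], [0, 0, 0], 0.4],
    [[0, 0, 0], [0, 0, 0], 0.4],
    [[0, 0, 0], [0, 0, 0], 0.4]
  ],
  "grip_force": 45
}}

```text
t: 35.7
eef_pos: [0.486, 0.1109, 0.1148]
tcp_rot: [0.0, 0.667, 0.745, 0.0]
wrist_force: [0.5, -0.0, 0.4]
finger_gap: 0.0354
finger_force: 0.0
```

```bash
python3 go.py c -.119 0 .056 1.571
```

```text
phi 1.681 tilt [0.    0.001] turn -0.014
now-axes [-0.02 -0.07  0.98]
after-turn axes [-0.02 -0.07  0.98]
pos [0.486  0.1109 0.1148] case [-0.1148  0.0011] F [ 0.5 -0.   0.4] gap 0.0354 ff 0.0 t 35.7
```

Request:
{"fn": "carry_out", "kwargs": {
  "commands": [
    [[0, -0.07, 0.4], [0, 0, -0.014], 0.4],
    [[0, 0, 0.4], [0, 0, 0], 0.4],
    [[0, 0, 0.17], [0, 0, 0], 0.4],
    [[0, 0, 0], [0, 0, 0], 0.4],
    [[0, 0, 0], [0, 0, 0], 0.1],
    [[0, 0, 0], [0, 0, 0], 0],
    [[0, 0, 0], [0, 0, 0], 0],
    [[0, 0, 0], [0, 0, 0], 0]
  ]
}}

```text
t: 36.7
eef_pos: [0.4821, 0.1106, 0.0565]
tcp_rot: [0.001, 0.661, 0.75, 0.001]
wrist_force: [1.2, 0.4, 5.8]
finger_gap: 0.0137
finger_force: 45.0
```

Request:
{"fn": "carry_out", "kwargs": {
  "commands": [
    [[0, 0.25, 0], [0, 0, 0], 0],
    [[0, 0.3, 0], [0, 0, 0], 0],
    [[0, 0.3, 0], [0, 0, 0], 0],
    [[0, 0.3, 0], [0, 0, 0], 0],
    [[0, 0.2, 0], [0, 0, 0], 0],
    [[0, 0.15, 0], [0, 0, 0], 0],
    [[0, 0, 0], [0, 0, 0], 0],
    [[0, 0, 0], [0, 0, 0], 0]
  ]
}}

```text
t: 37.7
eef_pos: [0.5713, 0.1217, 0.0566]
tcp_rot: [0.001, 0.661, 0.75, 0.0]
wrist_force: [0.8, -0.2, 6.0]
finger_gap: 0.0137
finger_force: 45.0
```

```bash
python3 go.py c -.02 0 .056 1.571
```

```text
phi 1.697 tilt [-0.     0.001] turn 0.002
now-axes [-0.02  0.15  0.01]
after-turn axes [-0.02  0.15  0.01]
pos [0.5713 0.1217 0.0566] case [-0.0288  0.0013] F [ 0.8 -0.2  6. ] gap 0.0137 ff 45.0 t 37.7
```

Request:
{"fn": "carry_out", "kwargs": {
  "commands": [
    [[0, 0.06, 0], [0, 0, 0], 0],
    [[0, 0.06, 0], [0, 0, 0], 0],
    [[0, 0.06, 0], [0, 0, 0], 0],
    [[0, 0.03, 0], [0, 0, 0], 0],
    [[0, 0, 0], [0, 0, 0], 0],
    [[0, 0, 0], [0, 0, 0], 0]
  ]
}}

```text
t: 38.45
eef_pos: [0.5814, 0.1229, 0.0565]
tcp_rot: [-0.001, 0.661, 0.75, -0.001]
wrist_force: [-7.6, -2.0, 12.7]
finger_gap: 0.0136
finger_force: 45.0
```

```bash
python3 go.py c -.02 0 .056 1.571
```

```text
phi 1.696 tilt [-0.    -0.003] turn 0.001
now-axes [-0.02 -0.02  0.01]
after-turn axes [-0.02 -0.02  0.01]
pos [0.5814 0.1229 0.0565] case [-0.0187  0.0013] F [-7.6 -2.  12.7] gap 0.0136 ff 45.0 t 38.45
```

Request:
{"fn": "carry_out", "kwargs": {
  "commands": [
    [[0, 0, 0], [0, 0, 0], 0.4],
    [[0, 0, 0], [0, 0, 0], 0.4],
    [[0, 0, -0.7], [0, 0, 0], 0.4],
    [[0, 0, -0.7], [0, 0, 0], 0.4],
    [[0.7, 0.1, 0], [0, 0, 0], 0.35],
    [[0.7, 0.1, 0], [0, 0, 0], 0.35],
    [[0.7, 0.08, 0], [0, 0, 0], 0.35],
    [[0.7, 0, 0], [0, 0, 0], 0.35],
    [[0, 0, 0], [0, 0, 0.175], 0.35],
    [[0, 0, 0], [0, 0, 0.175], 0.35],
    [[0, 0, 0], [0, 0, 0.175], 0.35],
    [[0, 0, 0], [0, 0, 0.175], 0.35]
  ],
  "grip_force": 30
}}

```text
t: 39.95
eef_pos: [0.5785, 0.2921, 0.1394]
tcp_rot: [-0.0, 0.88, 0.475, -0.0]
wrist_force: [0.1, 0.0, 0.6]
finger_gap: 0.0308
finger_force: 0.0
```

Request:
{"fn": "carry_out", "kwargs": {
  "commands": [
    [[0, 0, 0], [0, 0, 0.175], 0.35],
    [[0, 0, 0], [0, 0, 0.175], 0.35],
    [[0, 0, 0], [0, 0, 0.175], 0.35],
    [[0, 0, 0], [0, 0, 0.175], 0.35],
    [[0, 0, 0], [0, 0, 0.171], 0.35],
    [[0, 0, 0], [0, 0, 0], 0.35],
    [[0, 0, 0], [0, 0, 0], 0.35]
  ]
}}

```text
t: 40.83
eef_pos: [0.5786, 0.2921, 0.1397]
tcp_rot: [0.0, 0.998, 0.064, -0.0]
wrist_force: [0.2, 0.5, 0.4]
finger_gap: 0.0311
finger_force: 0.0
```

```bash
python3 - <<'E'
from go import *
go([.5787,.2913,.057],.12)
d=grab('top','top7');W=pts(d);z=W[...,2]
print('handle',rect(W,(z>.064)&(z<.08)&box(W,165,185,220,210),0))
E
```

```text
phi 0.129 tilt [-0.  0.] turn 0.009
now-axes [0.   0.01 1.38]
after-turn axes [-0.    0.01  1.38]
pos [0.5786 0.2921 0.1397] case [-0.0005  0.1694] F [0.2 0.5 0.4] gap 0.0311 ff 0.0 t 40.825
handle (array([580.7, 120.8]), array([580.2, 120.3], dtype=float32), array([14.8, 69.8]), 7.5, 195, 0.071)
```

The handle is back exactly at its starting place, so the lid is home. Now grip the lock and push it in.

Request:
{"fn": "carry_out", "kwargs": {
  "commands": [
    [[0, 0, 0.5], [0, 0, 0.007], 0.35],
    [[0, 0, 0.5], [0, 0, 0], 0.35],
    [[0, 0, 0.36], [0, 0, 0], 0.35],
    [[0, 0, 0], [0, 0, 0], 0.35],
    [[0, 0, 0], [0, 0, 0], 0.1],
    [[0, 0, 0], [0, 0, 0], 0],
    [[0, 0, 0], [0, 0, 0], 0],
    [[0, 0, 0], [0, 0, 0], 0]
  ]
}}

```text
t: 41.88
eef_pos: [0.5796, 0.291, 0.0594]
tcp_rot: [0.001, 0.998, 0.06, 0.001]
wrist_force: [2.2, -5.8, 1.3]
finger_gap: 0.0119
finger_force: 30.0
```

Request:
{"fn": "carry_out", "kwargs": {
  "commands": [
    [[0, 0.12, 0], [0, 0, 0], 0],
    [[0, 0.12, 0], [0, 0, 0], 0],
    [[0, 0.12, 0], [0, 0, 0], 0],
    [[0, 0.1, 0], [0, 0, 0], 0],
    [[0, 0.05, 0], [0, 0, 0], 0],
    [[0, 0, 0], [0, 0, 0], 0],
    [[0, 0, 0], [0, 0, 0], 0]
  ]
}}

```text
t: 42.75
eef_pos: [0.5831, 0.2631, 0.0594]
tcp_rot: [-0.001, 0.998, 0.059, 0.001]
wrist_force: [-1.1, 6.8, 6.2]
finger_gap: 0.0121
finger_force: 30.0
```

```bash
python3 go.py .5823 .2633 .057 .12
```

```text
phi 0.118 tilt [ 0.003 -0.002] turn -0.002
now-axes [-0.01 -0.    0.04]
after-turn axes [-0.01 -0.    0.04]
pos [0.5831 0.2631 0.0594] case [0.0004 0.1401] F [-1.1  6.8  6.2] gap 0.0121 ff 30.0 t 42.75
```

Request:
{"fn": "carry_out", "kwargs": {
  "commands": [
    [[0, 0.05, 0], [0, 0, 0], 0],
    [[0, 0.03, 0], [0, 0, 0], 0],
    [[0, 0, 0], [0, 0, 0], 0],
    [[0, 0, 0], [0, 0, 0], 0]
  ]
}}

```text
t: 43.25
eef_pos: [0.5833, 0.2628, 0.0597]
tcp_rot: [-0.004, 0.998, 0.059, 0.002]
wrist_force: [-5.2, 26.8, 3.5]
finger_gap: 0.0118
finger_force: 30.0
```

Request:
{"fn": "carry_out", "kwargs": {
  "commands": [
    [[0, -0.07, 0], [0, 0, 0], 0],
    [[0, 0, 0], [0, 0, 0], 0.35],
    [[0, 0, 0], [0, 0, 0], 0.35],
    [[0, 0, -0.7], [0, 0, 0], 0.35],
    [[0, 0, -0.7], [0, 0, 0], 0.35],
    [[0, 0.9, 0], [0, 0, 0], 0.35],
    [[0, 0.9, 0], [0, 0, 0], 0.35],
    [[0, 0.9, 0], [0, 0, 0], 0.35],
    [[0, 0.9, 0], [0, 0, 0], 0.35],
    [[0, 0.9, 0], [0, 0, 0], 0.35],
    [[0, 0, 0], [0, 0, 0], 0.35],
    [[0, 0, 0], [0, 0, 0], 0.35]
  ]
}}

```text
t: 44.75
eef_pos: [0.6137, -0.0073, 0.1419]
tcp_rot: [-0.0, 0.998, 0.059, -0.001]
wrist_force: [0.1, 0.3, 0.6]
finger_gap: 0.0312
finger_force: 0.0
```

```bash
python3 - <<'E'
from go import *
go([.5787,.2913,.057],.12)
d=grab('top','top8');W=pts(d);z=W[...,2]
print('handle',rect(W,(z>.064)&(z<.08)&box(W,165,185,220,210),0))
print('lock',rect(W,(z>.064)&(z<.08)&box(W,100,180,140,212),0))
E
```

```text
phi 0.117 tilt [-0.001 -0.   ] turn -0.003
now-axes [ 0.   -5.01  1.42]
after-turn axes [ 0.02 -5.01  1.41]
pos [ 0.6137 -0.0073  0.1419] case [-0.0028 -0.132 ] F [0.1 0.3 0.6] gap 0.0312 ff 0.0 t 44.75Traceback (most recent call last):
  File "<stdin>", line 4, in <module>
  File "h.py", line 16, in rect
    n,l,st,_=cv2.connectedComponentsWithStats(m.astype(np.uint8)); k=1+np.argmax(st[1:,4])
                                                                       ~~~~~~~~~^^^^^^^^^^
    return _wrapfunc(a, 'argmax', axis=axis, out=out, **kwds)
    return bound(*args, **kwds)
ValueError: attempt to get argmax of an empty sequence
```

View pics/top8.png

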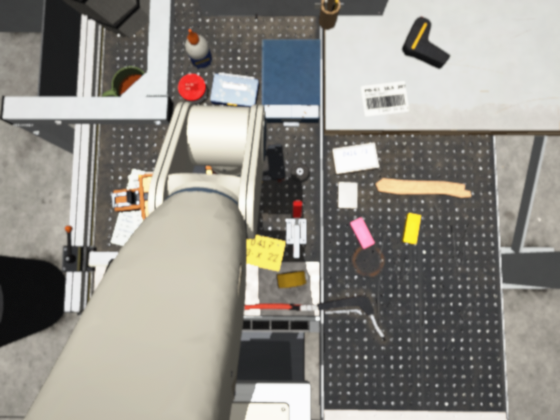

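The bench shows no brown blocks, the offcut is clear at (348,194), and the bystanders haven't moved. The lock took 27 N at its inner stop, and the arm is free of everything.

```bash
python3 -c "
from cell import manip
print(manip.close_job())"
```

```text
the job is handed in; nothing more can be done
None
```

The job is handed in with no verdict returned: I found two brown blocks on the bench and both are in the case, the offcut lies on the bench clear of it, the lid is home, the lock is at its end stop, and the bystanders were left in place.

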